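Load the locked-out stock tray with gold cartons and stow it

ROBOT

A 6-joint arm with a two-finger parallel gripper is mounted at the origin on the work surface. World frame = base frame: x ahead of the robot, y to its left, z up, the work surface at z = 0. Lengths are in mm, angles in rad, forces in N, time in s.
With the tool pointing down it reaches from about 375 to 825 mm from the base axis. Payload 5.5 kg.
Tool frame: the origin (TCP) lies on the centre line of the jaws, within the pads' length; the fingertips stand 19 mm ahead of it and the grasp point (between the pads) is the TCP; z points along the fingers, y is the line along which they close (so a half turn about z gives the same grasp; the last joint's range is limited). The gripper opens to 85 mm and grips with 20 to 120 N. Pads are 22 mm wide; open, the fingers measure 114 mm over their backs; the gripper's body (76 mm by 85 mm) begins 54 mm behind the grasp point. The pads swing forward as they close: fully open they stand 13 mm farther back than shut.
Start: joints at [-1.138, 0.314, -0.047, 1.21, 0, 1.571], TCP at [251.645, -544.674, 250.299] pointing down, gripper open.
Joint ranges: [-2.67, 2.67], [-0.69, 1.73], [-1.03, 1.25], [-2.08, 2.16], [-1.42, 1.45], [-3.14, 3.14]. Speed limits (rad/s): [2.39, 2.39, 3.01, 3.14, 3.14, 3.14].

INTERFACE

Orientations are given as a 3x3 rotation matrix whose columns are the frame's x, y, z axes.
In Python, from rig import bot gives the robot as it stands. The module is installed in compiled form; this text tells all that it offers.
- The arm moves only by the shell command python3 -m creep 'ROWS' [FORCE]. ROWS is a JSON object of lists of equal length, an entry for each row: "dp": the shift along the world's x, y, z scaled (see below), a list of three; "dr": the turn, a rotation vector about the world's x, y, z scaled (see below), a list of three; "hand": the closure, from -1 (fully open) to 1 (shut). In form: {"dp": [[tx, ty, tz], ...], "dr": [[rx, ry, rz], ...], "hand": [hand, ...]}. A call has 1 to 12 rows; each row shifts and turns the commanded pose from where the row before left it; what a row does not reach is not made up. The controller multiplies each number of a shift by 0.08 m and each number of a turn by 360 degrees. A row lasts 1/12 s, in which the tool goes at most 41.7 mm and 7.16 degrees, less where a joint would pass 70% of its speed; a pose out of reach is approached as far as the arm can. A call with a number of a shift or a turn outside -1 to 1 is refused whole. A call with a gripper value outside its range is refused whole. The fingers move at their own pace and stop on an object; FORCE is the grip in N (left out, the last holds). Time passes only in rows, so rows that do not move let the fingers close. It gives the time, the measured TCP pose, the force, the opening and the grip force at its end, in the units of the state.
- bot.get_state(): the state, without advancing time (a new reading comes with each control period).
- bot.read_camera(name): name is "scene" or "top" or "wrist"; returns (picture, depth): 384x512x3 uint8, blue, green, red; 384x512 float32, mm along the optical axis (not along the pixel's ray), 0 where there is no reading.
- bot.camera_model(name): a dict with "camera_matrix" (3x3 intrinsics, pixels), "cam_to_world" (4x4, takes a point from camera to world coordinates). Camera axes: x right, y up, looking along -z (the intrinsics and any distortion apply to the point x, -y, -z); pixel columns grow to the right and rows downward; lengths in mm; the calibration is good to about 2 mm. A picture is of the moment at which its call begins: read the wrist's pose just before it. camera_model takes no time and is no camera call; for the wrist camera it gives the pose at the moment of the call.
- bot.hand_in(): hands the job in; it is judged then, once.
The state is a dict: "time": time; "joint_pos": joint angles; "qd": joint speeds; "effort": joint torques, N m; "tool_pos": TCP position; "ee_rot": TCP orientation; "ft_force": force on the tool from outside, world axes, zero at the start; "ft_torque": the same for the moment, N m; "grip_width": finger opening in mm; "gripper_force": force on a finger pad.
Only numpy, scipy, OpenCV 4.12 (cv2) and the standard library are available. Lean on these libraries where they do the work, as an engineer would, in place of code of your own. Each camera call takes 0.05 s, during which the arm holds its last target. There are 200 camera calls.

TASK

The station's tray is locked out at full extension: with it still locked, take the hand stamp out of it and put it on its dark rest pad, and load every gold carton that is about into the tray, all lying on its floor, none stacked. Then press the red lock lever right down and leave it down, and push the tray by the blue plate, straight along its centre line, until it is fully home with the cartons inside. Leave everything else on the table where it is.

Things in the scene. Friction and masses are not known exactly. Their poses are not given: they have to be found in the camera images.
- station: White low station, fixed; place and yaw vary. Origin on the table under the middle of the carcass's front edge; x runs along the slide into the carcass (away from the robot), y left, z up. Covered carcass: x 0 to 210, y -155 to 155, opening 92 high, top at 100; on it gold boxes (x 140 to 190) up to 150 high. Two rails 30 high reach 200 out towards the robot at y = -150, 150. Sizes in mm.
- slide (a joint): How far the tray has been pushed in, m: 0 fully extended (start), 0.200 fully home (hard stop; front panel flush with the carcass's front edge). It stays where it is left; pushing takes about 6 N. Until the lever is pressed the lock stops it within 0.010 (2 mm of play, then it only cocks).
- tray_in (a point): Centre of the tray's inner floor, axes as the station's. Floor 170 (x) by 255 (y), 22 above the table; side and rear walls 33 above the floor, front panel 63 (270 wide). The tray can yaw a little on a centring spring: pushed within 12 mm of its centre line it runs freely; pushed over 25 mm off centre it cocks and jams in the carcass; let go, it centres itself again.
- push_plate (a point): Centre of the outer face of the blue push plate (36 wide, 35 high, height 45 to 80 over the table) in the middle of the tray's front panel, the side towards the robot; axes as the station's. It marks the tray's centre line.
- lever (a joint): Angle of the lock lever, rad: about 0 up (locked), 0.50 fully down (stop). It frees the slide from about 0.30; press it to 0.36 or more. Stiff hinge: about 6 N at the paddle, and it stays where it is left.
- lever_pad (a point): Middle of the top of the red lever's paddle (28 along the slide, 46 across), on the right-hand side of the tray, 51 above the table when up. Lever pivot 40 to the left of this point (towards the tray), axis along the slide; pressing straight down moves this point down about 19 to the stop. Site axes turn with the lever.
- pad: Fixed square dark rest pad, 130 x 130 x 6 high, right of the station; origin under its centre. Place varies.
- stamp_mid (a point): Hand stamp, at the start standing in the tray: square steel base 60 x 60 x 18, neck 18 dia, red round handle 28 dia from 63 to 115 above its underside; 115 high, 250 g. This point is on its axis half-way up (57.5 above the underside); z points up the handle. Too tall to pass under the carcass's cover.
- carton1_mid (a point): Centre of a gold carton, 62 (x) by 46 (y) by 42 (z), round green seal on top, about 120 g; on the table to the left of the station or right of it. Three to five cartons are present; the others are absent (None).
- carton2_mid (a point): Centre of a gold carton, 62 (x) by 46 (y) by 42 (z), round green seal on top, about 120 g; on the table to the left of the station or right of it. Three to five cartons are present; the others are absent (None).
- carton3_mid (a point): Centre of a gold carton, 62 (x) by 46 (y) by 42 (z), round green seal on top, about 120 g; on the table to the left of the station or right of it. Three to five cartons are present; the others are absent (None).
- carton4_mid (a point): Centre of a gold carton, 62 (x) by 46 (y) by 42 (z), round green seal on top, about 120 g; on the table to the left of the station or right of it. Three to five cartons are present; the others are absent (None).
- carton5_mid (a point): Centre of a gold carton, 62 (x) by 46 (y) by 42 (z), round green seal on top, about 120 g; on the table to the left of the station or right of it. Three to five cartons are present; the others are absent (None).
- seal_jar: Bystander: small round jar with a green cap, 52 dia x 55 high (mm), origin at its underside; leave alone.
- sanitiser: Bystander: bottle with a blue cap, 64 dia x 160 high (mm), origin at its underside; leave alone.
- tall_box1: Bystander: tall finished gold box, 55 x 55 x 110 (mm), origin at its underside; leave alone.
- tall_box2: Bystander: tall finished gold box, 55 x 55 x 110 (mm), origin at its underside; leave alone.
- glue_brush: Bystander: brush lying flat (mm), origin at its underside; leave alone.
- tape_gun: Bystander: black tape dispenser, 130 x 45 x 85 (mm), origin at its underside; leave alone.
- clicker: Bystander: small steel hand counter, 50 x 40 x 36 (mm), origin at its underside; leave alone.
There are look-alikes about, which are no part of the job. Of the things that look like the pad, the larger one is meant.

How it is judged (in metres and radians):
On the way, in this order (a step that is already met when the one before it is completed fails the run):
1. the stamp lies on its pad and every carton lies in the tray, released, with the tray still extended and locked (x of carton1_mid in the frame of tray_in between -0.075 and 0.075 m and y of carton1_mid in the frame of tray_in between -0.118 and 0.118 m and z of carton1_mid in the frame of tray_in between 0.01 and 0.038 m and x of carton2_mid in the frame of tray_in between -0.075 and 0.075 m and y of carton2_mid in the frame of tray_in between -0.118 and 0.118 m and z of carton2_mid in the frame of tray_in between 0.01 and 0.038 m and x of carton3_mid in the frame of tray_in between -0.075 and 0.075 m and y of carton3_mid in the frame of tray_in between -0.118 and 0.118 m and z of carton3_mid in the frame of tray_in between 0.01 and 0.038 m and x of carton4_mid in the frame of tray_in between -0.075 and 0.075 m and y of carton4_mid in the frame of tray_in between -0.118 and 0.118 m and z of carton4_mid in the frame of tray_in between 0.01 and 0.038 m and x of carton5_mid in the frame of tray_in between -0.075 and 0.075 m and y of carton5_mid in the frame of tray_in between -0.118 and 0.118 m and z of carton5_mid in the frame of tray_in between 0.01 and 0.038 m and x of stamp_mid in the frame of pad between -0.05 and 0.05 m and y of stamp_mid in the frame of pad between -0.05 and 0.05 m and height (world z) of stamp_mid below 0.08 m and contact force between each of carton1, carton2, carton3, carton4, carton5, stamp and the fingers below 0.2 N and value of joint slide below 0.015 m and value of joint lever below 0.2 rad), for 0.2 s.
2. the lever is pressed down while the tray is still extended (value of joint lever above 0.36 rad and value of joint slide below 0.02 m), for 0.1 s.
3. the tray is fully home (value of joint slide above 0.193 m), for 0.2 s.
At the end, for the whole second after the job is handed in: Tray home to within 7 mm (slide over 0.193), lever left down (over 0.30 rad), every present carton's centre within the tray and under 38 mm above its floor (not stacked), the stamp on its pad, standing or lying, its middle within 50 mm of the pad's centre each way, all at rest (x of carton1_mid in the frame of tray_in between -0.075 and 0.075 m and y of carton1_mid in the frame of tray_in between -0.118 and 0.118 m and z of carton1_mid in the frame of tray_in between 0.01 and 0.038 m and x of carton2_mid in the frame of tray_in between -0.075 and 0.075 m and y of carton2_mid in the frame of tray_in between -0.118 and 0.118 m and z of carton2_mid in the frame of tray_in between 0.01 and 0.038 m and x of carton3_mid in the frame of tray_in between -0.075 and 0.075 m and y of carton3_mid in the frame of tray_in between -0.118 and 0.118 m and z of carton3_mid in the frame of tray_in between 0.01 and 0.038 m and x of carton4_mid in the frame of tray_in between -0.075 and 0.075 m and y of carton4_mid in the frame of tray_in between -0.118 and 0.118 m and z of carton4_mid in the frame of tray_in between 0.01 and 0.038 m and x of carton5_mid in the frame of tray_in between -0.075 and 0.075 m and y of carton5_mid in the frame of tray_in between -0.118 and 0.118 m and z of carton5_mid in the frame of tray_in between 0.01 and 0.038 m and x of stamp_mid in the frame of pad between -0.05 and 0.05 m and y of stamp_mid in the frame of pad between -0.05 and 0.05 m and height (world z) of stamp_mid below 0.08 m and value of joint slide above 0.193 m and value of joint lever above 0.3 rad and linear speed of each of carton1, carton2, carton3, carton4, carton5, stamp below 0.02 m/s); the robot touches nothing.
It fails at once if a bystander on the table is disturbed (moved over 30 mm) (distance of any of seal_jar, sanitiser, tall_box1, tall_box2, glue_brush, tape_gun, clicker from where it was at the start of the episode above 0.03 m).
It fails at once if the tray is forced in while it is locked (value of joint lever below 0.2 rad and value of joint slide above 0.02 m).
Of carton1, carton2, carton3, carton4, carton5 only 3 to 5 are there at a start; the rules pass over those that are not, and their reading is None.
At some moment in a run one of stamp, carton1, carton2, carton3, carton4, carton5 may be knocked a few centimetres aside while the robot is not near it.
Once in a run the grip may slacken for a moment while it holds something.
It also fails if it takes over 210 s, if anything falls off the work surface, if the arm or the gripper's body presses on something with over 40 N, if the wrist force passes 120 N, or if a joint passes its speed limit or range.

## Working session

There is one attempt and no reset: what is moved stays moved. The work goes in short steps, Python scripts to look and compute and a shell command to move; the robot and the scene stay as the last step left them, time stands still between calls to the robot, and variables do not carry over. Pictures are saved under pics/ and viewed, at most 14 in all, crops included, and the job is handed in when it is done.

```bash
mkdir -p pics
cat > h.py <<'E'
import numpy as np, cv2
from rig import bot
def cap(name, save=None):
    M=bot.camera_model(name); im,d=bot.read_camera(name)
    if save: cv2.imwrite('pics/'+save,im)
    np.savez('/tmp/'+name+'.npz',im=im,d=d,K=M['camera_matrix'],T=M['cam_to_world'])
    return im,d
def cloud(name):
    z=np.load('/tmp/'+name+'.npz'); d=z['d'];K=z['K'];T=z['T']
    v,u=np.mgrid[:d.shape[0],:d.shape[1]]
    x=(u-K[0,2])/K[0,0]*d; y=(v-K[1,2])/K[1,1]*d
    P=np.stack([x,-y,-d,np.ones_like(d)],-1)@np.array(T).T
    P=P[...,:3]; P[d==0]=np.nan
    return z['im'],P
E
python3 - <<'E'
from h import *
im,d=cap('top','top1.png'); im2,d2=cap('scene','scene1.png')
cv2.imwrite('pics/top1b.png',cv2.resize(im,(800,600)))
for n in('top','scene'):print(np.load('/tmp/'+n+'.npz')['K'],np.load('/tmp/'+n+'.npz')['T'])
E
```

```text
[[454.28372937   0.         257.53970842]
 [  0.         454.28372937 193.05442856]
 [  0.           0.           1.        ]] [[ 1.72509792e-02  9.99250379e-01 -3.46566538e-02  4.56320642e+02]
 [-9.99822378e-01  1.75032558e-02  6.98913125e-03 -8.17768700e-01]
 [ 7.59049633e-03  3.45299286e-02  9.99374839e-01  1.42965115e+03]
 [ 0.00000000e+00  0.00000000e+00  0.00000000e+00  1.00000000e+00]]
[[384.67625767   0.         258.33347437]
 [  0.         384.67625767 188.64691467]
 [  0.           0.           1.        ]] [[ 1.12942361e-02 -6.93402615e-01  7.20461833e-01  1.42078657e+03]
 [ 9.99867077e-01 -6.41402325e-04 -1.62916124e-02 -2.88537407e+01]
 [ 1.17587525e-02  7.20550069e-01  6.93303202e-01  9.57434853e+02]
 [ 0.00000000e+00  0.00000000e+00  0.00000000e+00  1.00000000e+00]]
```

View pics/top1b.png

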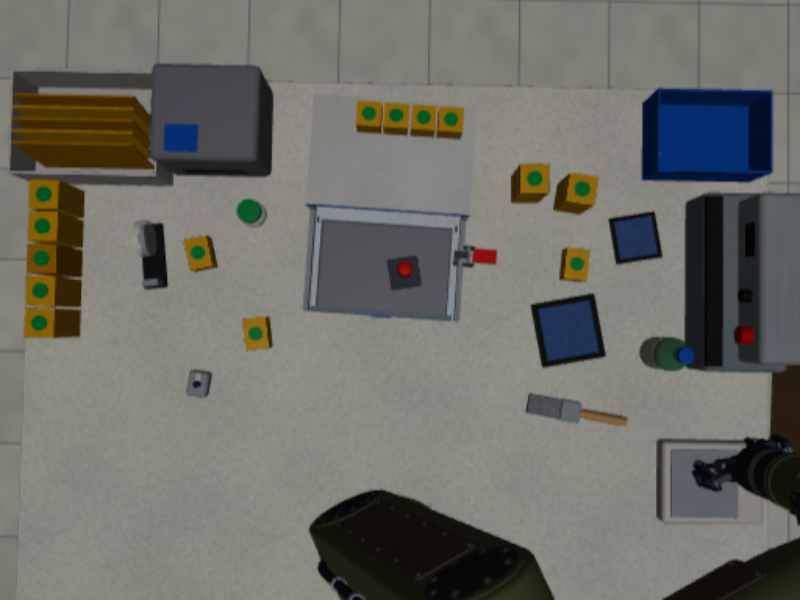

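View pics/scene1.png

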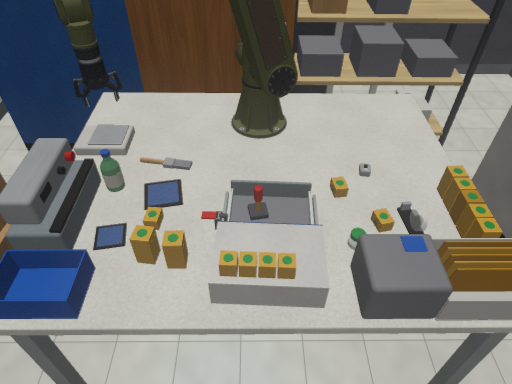

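The top view shows the station in the centre with the stamp at about (404,270). There are cartons at (200,253), (257,333) and (575,265), and the large pad is at (568,330). The gold boxes at the left edge and on the carcass are look-alikes. Next I'll measure these positions.

```bash
cat >> h.py <<'E'
def obb(P,m):
    q=P[m][:,:2].astype(np.float32); c,s,a=cv2.minAreaRect(q)
    return np.round(c,1),np.round(s,1),round(a,1),len(q)
def blob(P,u,v,r,z0,z1,col=None):
    m=np.zeros(P.shape[:2],bool); m[max(v-r,0):v+r,max(u-r,0):u+r]=1
    m&=(P[...,2]>z0)&(P[...,2]<z1)
    if col is not None: m&=col
    return m
E
python3 - <<'E'
from h import *
im,P=cloud('top'); s=.64
hsv=cv2.cvtColor(im,cv2.COLOR_BGR2HSV)
for n,u,v,r,z0,z1 in [('cA',198,253,28,35,60),('cB',257,333,28,35,60),('cC',575,265,28,35,60),('tall1',530,182,30,100,130),('tall2',580,190,30,100,130),('stackL',43,258,12,5,200),('stamp',404,270,12,120,150),('base',404,270,25,33,50),('jar',249,211,20,45,70),('lever',484,257,15,42,65),('pad',568,330,45,3,12),('click',199,383,16,25,45),('sanit',668,353,35,30,170),('tape',150,250,45,20,100),('brush',575,410,60,4,40),('floor',350,260,25,15,30),('front',385,313,75,78,95),('carc',380,160,90,95,106),('gb',410,118,60,140,160)]:
    m=blob(P,int(u*s),int(v*s),int(r*s),z0,z1)
    print(n,obb(P,m) if m.sum()>3 else m.sum(), np.round(np.nanmedian(P[m][:,2]),1) if m.any() else '')
b=(hsv[...,0]>105)&(hsv[...,0]<128)&(hsv[...,1]>90)
for n,u,v,r in [('pad',568,330,48),('pad2',635,237,35)]:
    m=blob(P,int(u*s),int(v*s),int(r*s),-10,20,b);print(n,obb(P,m),np.nanmedian(P[m][:,2]))
red=((hsv[...,0]<6)|(hsv[...,0]>174))&(hsv[...,1]>150)
for n,u,v in [('lever',484,257),('stamp',404,270)]:
    m=blob(P,int(u*s),int(v*s),14,30,160,red);print(n,obb(P,m),np.nanmedian(P[m],0))
E
```

```text
cA (array([593.4, 391.9]), array([61.8, 47.4]), 13.8, 311) 41.3
cB (array([437.5, 275.5]), array([61.8, 46.7]), 8.1, 307) 41.4
cC (array([ 584.5, -350.4]), array([47.2, 62.3]), 86.7, 302) 41.6
tall1 (array([ 737.2, -251.6]), array([56. , 54.2]), 0.4, 361) 109.4
tall2 (array([ 718.8, -341.5]), array([56.1, 55.8]), 82.1, 368) 110.0
stackL (array([573.4, 663.7]), array([38.8, 43.2]), 0.1, 196) 109.2
stamp (array([560.8, -11.6]), array([25.3, 25.8]), 0.1, 75) 135.4
base (array([561.6, -11.6]), array([60.1, 59.2]), 10.5, 287) 39.3
jar (array([676.4, 293.1]), array([46.3, 43. ]), 45.8, 186) 53.9
lever (array([ 594.7, -163.8]), array([53.4, 36.5]), 87.3, 164) 50.1
pad (array([ 456.9, -341.5]), array([173. , 174.2]), 0.9, 1580) 6.1
click (array([336.5, 390. ]), array([38.2, 46.4]), 82.4, 136) 28.5
sanit (array([ 429.4, -533.3]), array([103.4,  98.9]), 3.7, 803) 93.6
tape (array([591.9, 452.6]), array([125.7, 104.7]), 3.7, 451) 53.4
brush (array([ 298. , -358.7]), array([233.9, 235.6]), 1.0, 1227) 11.3
floor (array([589.2,  96.8]), array([97.5, 97.1]), 1.1, 1001) 21.5
front (array([513.8,  31.7]), array([267.5,  81.9]), 88.3, 319) 84.3
carc (array([779.5,  18.6]), array([306.9, 213. ]), 87.1, 5678) 99.8
gb (array([838.9, -16.2]), array([195.4,  48.7]), 86.9, 1054) 149.8
pad (array([ 454.9, -344.2]), array([109.9, 109.1]), 11.3, 1190) 6.02477918518025
pad2 (array([ 645.3, -478.7]), array([82.7, 81.8]), 8.5, 637) 4.469484759005127
lever (array([ 596.8, -168.5]), array([43.9, 25.9]), 86.4, 123) [ 596.05029698 -168.97292681   50.11351224]
stamp (array([565.9, -13.7]), array([25.7, 36.3]), 63.7, 80) [561.3720222  -12.81671874 135.2703864 ]
```

Run:
```python
from h import *
im,P=cloud('top')
m=(P[...,0]>520)&(P[...,0]<670)&(P[...,1]>418)&(P[...,1]<520)&(P[...,2]>8)
q=P[m]
for x in range(530,670,15):
    s=q[(q[:,0]>x-8)&(q[:,0]<x+8)]
    print(x,[(int(s[s[:,2]>z][:,1].min()),int(s[s[:,2]>z][:,1].max())) if (s[:,2]>z).any() else None for z in(8,30,60)] if len(s) else 0, int(s[:,2].max()) if len(s) else 0)
a=np.deg2rad(-2.9);R=np.array([[np.cos(a),-np.sin(a)],[np.sin(a),np.cos(a)]])
o=np.array([779.5,18.6])-R@[105,0]; print('origin',o)
L=(P[...,:2]-o)@R
for n,zz,xr,yr in[('panel',(78,92),(-230,-160),(-145,145)),('floor',(17,27),(-215,0),(-140,140)),('walls',(50,60),(-215,0),(-140,140))]:
    m=(P[...,2]>zz[0])&(P[...,2]<zz[1])&(L[...,0]>xr[0])&(L[...,0]<xr[1])&(L[...,1]>yr[0])&(L[...,1]<yr[1])
    print(n,np.percentile(L[m],[1,50,99],axis=0).round(1).tolist(),m.sum())
hsv=cv2.cvtColor(im,cv2.COLOR_BGR2HSV)
b=(hsv[...,0]>100)&(hsv[...,0]<128)&(hsv[...,1]>130)
m=b&(L[...,0]>-240)&(L[...,0]<-170)&(abs(L[...,1])<60)
print('plate',np.percentile(L[m],[5,50,95],axis=0).round(1).tolist(),np.median(P[m],0),m.sum())
for p in ([596.5,-168.5],[561.2,-12]): print((np.array(p)-o)@R)
for y in(-75,0,75): print(y,o+R@[-106,y])
s=bot.get_state();print(s['ee_rot'],s['tool_pos'],s['time'],s['grip_width'])
```

```text
530 [(462, 505), (470, 501), None] 44
545 [(465, 507), (471, 492), None] 43
560 [(464, 509), None, None] 18
575 [(466, 511), None, None] 19
590 [(467, 511), (480, 503), (480, 503)] 81
605 [(419, 504), (419, 504), (480, 504)] 88
620 [(419, 504), (419, 504), (481, 504)] 90
635 [(472, 507), (483, 507), (483, 507)] 87
650 [(473, 508), (484, 508), (484, 508)] 78
665 0 0
origin [674.6344675   23.91225871]
panel [[-201.0, -134.3], [-194.2, -1.5], [-189.2, 130.1]] 318
floor [[-186.5, -127.4], [-100.6, 8.3], [-19.7, 124.4]] 3701
walls [[-186.7, -135.2], [-31.5, -3.6], [-14.1, 130.7]] 340
plate [[-199.4, -15.8], [-198.9, -4.6], [-198.1, 5.7]] [475.77902985  29.35779805  81.20486506] 5
[ -68.29970328 -196.11889976]
[-111.47229171  -41.60525115]
-75 [564.97574513 -45.62884143]
0 [568.77021563  29.27511036]
75 [572.56468614 104.17906215]
[[ 9.07813121e-01  4.19374388e-01 -6.78705989e-04]
 [ 4.19374937e-01 -9.07811955e-01  1.45457129e-03]
 [-6.12746727e-06 -1.60511118e-03 -9.99998712e-01]] [ 251.41331634 -544.20769689  249.50369143] 0.1 85.11367238222998
```

```bash
python3 -m creep '{"dp":[[0.242,0.416,-0.03],[0.242,0.416,-0.03],[0.242,0.416,-0.03],[0.242,0.416,-0.03],[0.242,0.416,-0.03],[0.242,0.416,-0.03],[0.242,0.416,-0.03],[0.242,0.416,-0.03]],"dr":[[0,0,-0.0048],[0,0,-0.0048],[0,0,-0.0048],[0,0,-0.0048],[0,0,-0.0048],[0,0,-0.0048],[0,0,-0.0048],[0,0,-0.0048]],"hand":[-1,-1,-1,-1,-1,-1,-1,-1]}' 40
python3 -m creep '{"dp":[[0.242,0.416,-0.03],[0.242,0.416,-0.03],[0.242,0.416,-0.03],[0.242,0.416,-0.03],[0.242,0.416,-0.03],[0.242,0.416,-0.03],[0.242,0.416,-0.03],[0.242,0.416,-0.03],[0,0,0],[0,0,0]],"dr":[[0,0,-0.0048],[0,0,-0.0048],[0,0,-0.0048],[0,0,-0.0048],[0,0,-0.0048],[0,0,-0.0048],[0,0,-0.0048],[0,0,-0.0048],[0,0,0],[0,0,0]],"hand":[-1,-1,-1,-1,-1,-1,-1,-1,-1,-1]}'
python3 - <<'E'
from h import *
im,d=cap('wrist','w1.png'); im,P=cloud('wrist')
hsv=cv2.cvtColor(im,cv2.COLOR_BGR2HSV)
m=((hsv[...,0]<6)|(hsv[...,0]>174))&(hsv[...,1]>150)&(P[...,2]>128)
print(obb(P,m),np.nanmedian(P[m],0))
m=(P[...,2]>35)&(P[...,2]<45)&(abs(P[...,0]-561)<60)&(abs(P[...,1]+12)<60); print(obb(P,m))
s=bot.get_state();print(s['tool_pos'],s['ee_rot'][:,0],s['time'])
E
```

```text
time: 0.77
tool_pos: [406.8, -276.6, 230.8]
ee_rot: [[0.982, 0.189, -0.0], [0.189, -0.982, 0.0], [-0.0, -0.0, -1.0]]
ft_force: [1.0, -0.3, -0.9]
grip_width: 85.4
gripper_force: 0.0
time: 1.6
tool_pos: [561.2, -18.5, 211.0]
ee_rot: [[0.999, -0.036, -0.001], [-0.036, -0.999, 0.006], [-0.001, -0.006, -1.0]]
ft_force: [-0.2, -0.7, -0.1]
grip_width: 85.2
gripper_force: 0.0
(array([563.6,  -7.8]), array([25.9, 26.4]), 66.7, 970) [565.25469788  -8.22539806 136.19465474]
(array([563.2,  -8.1]), array([59.3, 59.9]), 10.4, 2136)
[560.59604367 -19.55658188 211.22323684] [ 0.9992973  -0.03744343 -0.00170203] 1.65
```

View pics/w1.png

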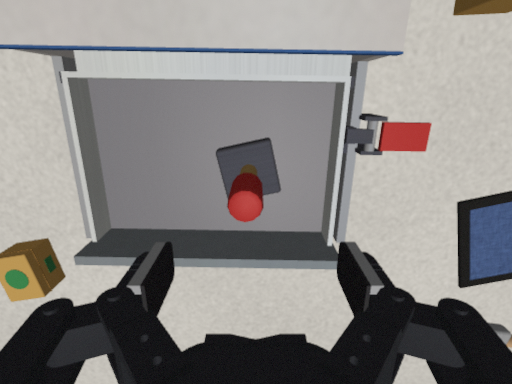

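The wrist view shows the stamp handle at (246,205), standing with clear floor around it. I'll descend and grip.

```bash
python3 -m creep '{"dp":[[0.025,0.12,0],[0,0,-0.25],[0,0,-0.25],[0,0,-0.25],[0,0,-0.25],[0,0,-0.25],[0,0,0],[0,0,0],[0,0,0],[0,0,0],[0,0,0],[0,0,0]],"dr":[[0,0,0],[0,0,0],[0,0,0],[0,0,0],[0,0,0],[0,0,0],[0,0,0],[0,0,0],[0,0,0],[0,0,0],[0,0,0],[0,0,0]],"hand":[-1,-1,-1,-1,-1,-1,-1,1,1,1,1,1]}' 60
python3 -m creep '{"dp":[[0,0,0],[0,0,0],[0,0,0],[0,0,0],[0,0,0],[0,0,0.2],[0,0,0.4],[0,0,0.4],[0,0,0.4],[0,0,0],[0,0,0]],"dr":[[0,0,0],[0,0,0],[0,0,0],[0,0,0],[0,0,0],[0,0,0],[0,0,0],[0,0,0],[0,0,0],[0,0,0],[0,0,0]],"hand":[1,1,1,1,1,1,1,1,1,1,1]}'
```

```text
time: 2.65
tool_pos: [563.8, -14.5, 113.1]
ee_rot: [[1.0, -0.031, 0.002], [-0.031, -0.999, 0.011], [0.002, -0.011, -1.0]]
ft_force: [-0.4, -4.7, -0.6]
grip_width: 26.9
gripper_force: 58.4
time: 3.57
tool_pos: [564.2, -14.7, 225.6]
ee_rot: [[1.0, -0.031, 0.004], [-0.031, -0.999, 0.01], [0.004, -0.01, -1.0]]
ft_force: [-1.0, -0.4, -2.9]
grip_width: 27.2
gripper_force: 59.4
```

```bash
python3 -m creep '{"dp":[[-0.136,-0.411,0],[-0.136,-0.411,0],[-0.136,-0.411,0],[-0.136,-0.411,0],[-0.136,-0.411,0],[-0.136,-0.411,0],[-0.136,-0.411,0],[-0.136,-0.411,0],[-0.136,-0.411,0],[-0.136,-0.411,0],[0,0,0],[0,0,0]],"dr":[[0,0,0],[0,0,0],[0,0,0],[0,0,0],[0,0,0],[0,0,0],[0,0,0],[0,0,0],[0,0,0],[0,0,0],[0,0,0],[0,0,0]],"hand":[1,1,1,1,1,1,1,1,1,1,1,1]}'
python3 -m creep '{"dp":[[0,0,-0.25],[0,0,-0.25],[0,0,-0.25],[0,0,-0.25],[0,0,-0.25],[0,0,-0.125],[0,0,0],[0,0,0]],"dr":[[0,0,0],[0,0,0],[0,0,0],[0,0,0],[0,0,0],[0,0,0],[0,0,0],[0,0,0]],"hand":[1,1,1,1,1,1,1,1]}'
python3 - <<'E'
from h import *
cap('wrist','w2.png');cap('top'); im,P=cloud('top')
print(bot.get_state()['tool_pos'])
hsv=cv2.cvtColor(im,cv2.COLOR_BGR2HSV)
g=(hsv[...,0]>15)&(hsv[...,0]<32)&(hsv[...,1]>150)|(hsv[...,0]>50)&(hsv[...,0]<75)&(hsv[...,1]>150)
m=(g&(P[...,2]>36)&(P[...,2]<60)).astype(np.uint8)
n,l,st,c=cv2.connectedComponentsWithStats(m)
for i in range(1,n):
    if st[i,4]>80: print(obb(P,l==i),np.nanmedian(P[l==i][:,2]))
E
```

```text
time: 4.57
tool_pos: [452.3, -344.3, 221.4]
ee_rot: [[0.999, -0.034, -0.003], [-0.034, -0.999, 0.013], [-0.003, -0.013, -1.0]]
ft_force: [0.7, 0.1, -2.9]
grip_width: 26.9
gripper_force: 59.9
time: 5.23
tool_pos: [453.8, -342.3, 113.2]
ee_rot: [[1.0, -0.03, -0.001], [-0.03, -0.999, 0.012], [-0.002, -0.012, -1.0]]
ft_force: [0.8, -0.2, -2.7]
grip_width: 26.5
gripper_force: 59.8
[ 454.94512684 -343.58128641  114.89850176]
(array([765.1, 595.4]), array([  6.9, 217.9]), 0.1, 193) 47.54700904210017
(array([676.8, 292.3]), array([40.6, 42.9]), 4.5, 165) 54.37391546667823
(array([593. , 391.3]), array([60.9, 46. ]), 13.8, 277) 41.21660271541032
(array([ 584.5, -349.3]), array([46. , 61.4]), 84.5, 289) 41.85072710948589
(array([438.2, 275.6]), array([58.2, 45.4]), 7.2, 262) 41.34022521916529
```

View pics/w2.png

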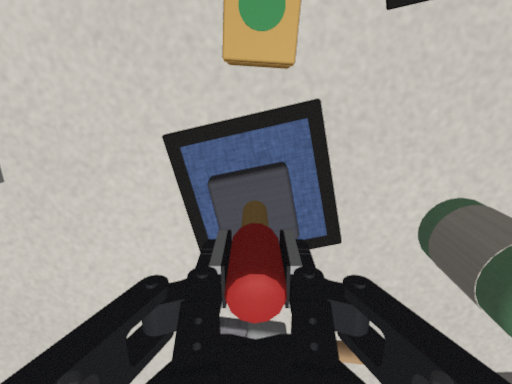

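The stamp is held upright with its base over the middle of the large pad (base at about (255,195)). I'll lower and release it.

```bash
python3 -m creep '{"dp":[[0,0,-0.06],[0,0,-0.06],[0,0,-0.04],[0,0,-0.03],[0,0,0],[0,0,0]],"dr":[[0,0,0],[0,0,0],[0,0,0],[0,0,0],[0,0,0],[0,0,0]],"hand":[1,1,1,1,1,1]}'
```

```text
time: 5.83
tool_pos: [454.0, -343.4, 98.5]
ee_rot: [[1.0, -0.031, -0.0], [-0.031, -0.999, 0.011], [-0.0, -0.011, -1.0]]
ft_force: [0.2, -0.3, -2.8]
grip_width: 26.7
gripper_force: 59.8
```

```bash
python3 -m creep '{"dp":[[0,0,-0.02],[0,0,-0.02],[0,0,0]],"dr":[[0,0,0],[0,0,0],[0,0,0]],"hand":[1,1,1]}'
python3 -m creep '{"dp":[[0,0,0],[0,0,0],[0,0,0],[0,0,0],[0,0,0],[0,0,0.25],[0,0,0.4],[0,0,0.4],[0,0,0.3],[0,0,0],[0,0,0]],"dr":[[0,0,0],[0,0,0],[0,0,0],[0,0,0],[0,0,0],[0,0,0],[0,0,0],[0,0,0],[0,0,0],[0,0,0],[0,0,0]],"hand":[-1,-1,-1,-1,-1,-1,-1,-1,-1,-1,-1]}'
python3 -m creep '{"dp":[[0.4,-0.02,0],[0.4,-0.02,0],[0.4,-0.02,0],[0.4,-0.02,0],[0,0,-0.4],[0,0,-0.4],[0,0,0],[0,0,0]],"dr":[[0,0,0],[0,0,0],[0,0,0],[0,0,0],[0,0,0],[0,0,0],[0,0,0],[0,0,0]],"hand":[-1,-1,-1,-1,-1,-1,-1,-1]}'
python3 - <<'E'
from h import *
cap('wrist','w3.png');cap('top'); im,P=cloud('wrist')
s=bot.get_state();print(s['tool_pos'],s['ee_rot'][:,0])
m=(P[...,2]>36)&(P[...,2]<48)&(abs(P[...,0]-584)<60)&(abs(P[...,1]+350)<50); print(obb(P,m))
im,P=cloud('top')
m=(P[...,2]>16)&(P[...,2]<150)&(abs(P[...,0]-454)<50)&(abs(P[...,1]+344)<50); print(obb(P,m),np.percentile(P[m][:,2],[5,50,98]))
E
```

```text
time: 6.08
tool_pos: [454.5, -343.7, 97.2]
ee_rot: [[1.0, -0.031, 0.001], [-0.031, -0.999, 0.01], [0.001, -0.01, -1.0]]
ft_force: [-3.9, 2.8, 10.5]
grip_width: 26.7
gripper_force: 61.4
time: 7.0
tool_pos: [455.2, -344.3, 205.1]
ee_rot: [[1.0, -0.031, 0.003], [-0.031, -0.999, 0.008], [0.003, -0.008, -1.0]]
ft_force: [-0.6, -0.1, -0.6]
grip_width: 85.8
gripper_force: 0.0
time: 7.67
tool_pos: [579.7, -348.3, 136.0]
ee_rot: [[1.0, -0.031, -0.006], [-0.031, -0.999, 0.014], [-0.007, -0.014, -1.0]]
ft_force: [0.8, -0.3, 0.6]
grip_width: 85.4
gripper_force: 0.0
[ 582.04608856 -350.02848065  140.20459687] [ 9.99514633e-01 -3.11527570e-02 -6.03218196e-05]
(array([ 585.6, -347.1]), array([46.1, 62.2]), 85.0, 4139)
(array([ 451.9, -342.9]), array([59.3, 61.2]), 9.1, 289) [ 18.47366557  24.54513265 121.50789646]
```

```bash
python3 -m creep '{"dp":[[0.04,0.02,0],[0,0,-0.3],[0,0,-0.3],[0,0,-0.3],[0,0,-0.3],[0,0,-0.22],[0,0,0],[0,0,0],[0,0,0],[0,0,0],[0,0,0],[0,0,0]],"dr":[[0,0,-0.0075],[0,0,0],[0,0,0],[0,0,0],[0,0,0],[0,0,0],[0,0,0],[0,0,0],[0,0,0],[0,0,0],[0,0,0],[0,0,0]],"hand":[-1,-1,-1,-1,-1,-1,-1,1,1,1,1,1]}' 40
python3 -m creep '{"dp":[[0,0,0],[0,0,0],[0,0,0],[0,0,0.2],[0,0,0.4],[0,0,0.4],[0,0,0.4],[0,0,0.4],[0,0,0],[0,0,0]],"dr":[[0,0,0],[0,0,0],[0,0,0],[0,0,0],[0,0,0],[0,0,0],[0,0,0],[0,0,0],[0,0,0],[0,0,0]],"hand":[1,1,1,1,1,1,1,1,1,1]}'
```

```text
time: 8.77
tool_pos: [587.0, -349.3, 28.6]
ee_rot: [[0.997, -0.078, 0.004], [-0.078, -0.997, 0.008], [0.004, -0.009, -1.0]]
ft_force: [-0.8, 0.5, 6.0]
grip_width: 45.6
gripper_force: 41.9
time: 9.6
tool_pos: [587.2, -349.3, 173.7]
ee_rot: [[0.997, -0.078, 0.006], [-0.078, -0.997, 0.007], [0.006, -0.008, -1.0]]
ft_force: [-0.2, -0.2, -1.6]
grip_width: 45.5
gripper_force: 41.3
```

```bash
python3 -m creep '{"dp":[[-0.031,0.473,0],[-0.031,0.473,0],[-0.031,0.473,0],[-0.031,0.473,0],[-0.031,0.473,0],[-0.031,0.473,0],[-0.031,0.473,0],[-0.031,0.473,0],[0,0,0],[0,0,0]],"dr":[[0,0,0.0045],[0,0,0],[0,0,0],[0,0,0],[0,0,0],[0,0,0],[0,0,0],[0,0,0],[0,0,0],[0,0,0]],"hand":[1,1,1,1,1,1,1,1,1,1]}'
python3 -m creep '{"dp":[[0,0,-0.35],[0,0,-0.35],[0,0,-0.35],[0,0,-0.25],[0,0,0],[0,0,0]],"dr":[[0,0,0],[0,0,0],[0,0,0],[0,0,0],[0,0,0],[0,0,0]],"hand":[1,1,1,1,1,1]}'
```

```text
time: 10.43
tool_pos: [564.4, -43.5, 168.8]
ee_rot: [[0.999, -0.046, -0.002], [-0.046, -0.999, 0.01], [-0.002, -0.01, -1.0]]
ft_force: [0.6, -0.5, -0.6]
grip_width: 45.2
gripper_force: 41.7
time: 10.93
tool_pos: [564.0, -46.5, 64.5]
ee_rot: [[0.999, -0.051, -0.003], [-0.051, -0.999, 0.011], [-0.004, -0.01, -1.0]]
ft_force: [0.4, -0.6, -0.3]
grip_width: 45.2
gripper_force: 41.6
```

```bash
python3 -m creep '{"dp":[[0,0,-0.06],[0,0,-0.06],[0,0,-0.04],[0,0,0],[0,0,0]],"dr":[[0,0,0],[0,0,0],[0,0,0],[0,0,0],[0,0,0]],"hand":[1,1,1,1,1]}'
python3 -m creep '{"dp":[[0,0,0],[0,0,0],[0,0,0],[0,0,0],[0,0,0],[0,0,0.2],[0,0,0.4],[0,0,0.4],[0,0,0.4],[0,0,0],[0,0,0]],"dr":[[0,0,0],[0,0,0],[0,0,0],[0,0,0],[0,0,0],[0,0,0],[0,0,0],[0,0,0],[0,0,0],[0,0,0],[0,0,0]],"hand":[-0.45,-0.45,-0.45,-0.45,-0.45,-0.45,-0.45,-0.45,-0.45,-0.45,-0.45]}'
```

```text
time: 11.35
tool_pos: [565.7, -45.6, 53.5]
ee_rot: [[0.999, -0.05, 0.001], [-0.05, -0.999, 0.01], [0.0, -0.01, -1.0]]
ft_force: [-0.1, -0.7, -1.2]
grip_width: 46.0
gripper_force: 41.6
time: 12.27
tool_pos: [567.4, -45.7, 167.5]
ee_rot: [[0.999, -0.05, 0.005], [-0.05, -0.999, 0.01], [0.005, -0.01, -1.0]]
ft_force: [0.2, -0.8, -0.2]
grip_width: 61.7
gripper_force: 0.0
```

```bash
python3 -m creep '{"dp":[[-0.162,0.401,0],[-0.162,0.401,0],[-0.162,0.401,0],[-0.162,0.401,0],[-0.162,0.401,0],[-0.162,0.401,0],[-0.162,0.401,0],[-0.162,0.401,0],[-0.162,0.401,0],[-0.162,0.401,-0.35],[0,0,0],[0,0,0]],"dr":[[0,0,0.0029],[0,0,0.0029],[0,0,0.0029],[0,0,0.0029],[0,0,0.0029],[0,0,0.0029],[0,0,0.0029],[0,0,0.0029],[0,0,0.0029],[0,0,0.0029],[0,0,0],[0,0,0]],"hand":[-1,-1,-1,-1,-1,-1,-1,-1,-1,-1,-1,-1]}'
cat >> h.py <<'E'
def scan():
    cap('top'); im,P=cloud('top')
    hsv=cv2.cvtColor(im,cv2.COLOR_BGR2HSV)
    g=(hsv[...,0]>15)&(hsv[...,0]<32)&(hsv[...,1]>150)|(hsv[...,0]>50)&(hsv[...,0]<75)&(hsv[...,1]>150)
    m=(g&(P[...,2]>36)&(P[...,2]<75)&(P[...,1]<500)).astype(np.uint8)
    n,l,st,c=cv2.connectedComponentsWithStats(m)
    for i in range(1,n):
        if st[i,4]>80: print(obb(P,l==i),np.nanmedian(P[l==i][:,2]).round(1))
    m=(P[...,2]>16)&(P[...,2]<150)&(abs(P[...,0]-454)<60)&(abs(P[...,1]+344)<60)
    if m.sum()>5: print('stamp',obb(P,m),np.percentile(P[m][:,2],[5,50,98]).round(1))
E
python3 - <<'E'
from h import *
cap('wrist'); im,P=cloud('wrist')
s=bot.get_state();print(s['tool_pos'],s['ee_rot'][:,0])
m=(P[...,2]>36)&(P[...,2]<48)&(abs(P[...,0]-437)<70)&(abs(P[...,1]-275)<70); print(obb(P,m))
scan()
E
```

```text
time: 13.27
tool_pos: [450.4, 165.7, 136.8]
ee_rot: [[0.959, 0.28, -0.034], [0.282, -0.954, 0.098], [-0.005, -0.104, -0.995]]
ft_force: [-0.0, 0.3, 0.3]
grip_width: 85.2
gripper_force: 0.0
[451.61420827 165.55375337 137.87232103] [ 0.95968333  0.28106306 -0.00338491]
(array([438.1, 279.6]), array([62.2, 46.9]), 7.8, 3976)
(array([ 708.5, -325. ]), array([71.2, 35. ]), 35.3, 88) 56.9
(array([676.6, 291.8]), array([40.6, 43.1]), 7.1, 169) 54.2
(array([593. , 392.1]), array([62.2, 45.4]), 13.9, 276) 41.3
(array([564.1, -46.3]), array([45.5, 61.1]), 86.7, 288) 63.5
stamp (array([ 452.1, -343.1]), array([59.6, 60.8]), 8.7, 391) [ 18.9  24.9 123.1]
```

```bash
python3 -m creep '{"dp":[[0,0,0]],"dr":[[0,0,0]],"hand":[-1]}'
python3 - <<'E'
from h import *
s=bot.get_state();print(s['joint_pos'],s['qd'],s['tool_pos'],s['ee_rot'])
E
```

```text
time: 13.45
tool_pos: [453.3, 165.4, 139.2]
ee_rot: [[0.96, 0.278, -0.029], [0.28, -0.955, 0.1], [-0.0, -0.104, -0.995]]
ft_force: [-0.4, -0.4, 0.6]
grip_width: 85.7
gripper_force: 0.0
[ 0.28251422  0.17224349 -0.49963692  0.89922247  0.10435753  3.14060668] [-0.00607416 -0.00460311  0.00548556 -0.00115179  0.00216657 -0.00211158] [453.32368056 165.42129759 139.24408004] [[ 9.60083735e-01  2.78170564e-01 -2.93318847e-02]
 [ 2.79712675e-01 -9.54866518e-01  9.99537470e-02]
 [-2.03844373e-04 -1.04168467e-01 -9.94559646e-01]]
```

Joint 6 hit its limit, so I'll flip the tool half a turn for the left side.

```bash
python3 -m creep '{"dp":[[0,0,0.3],[0,0,0.2],[0,0,0],[0,0,0],[0,0,0],[0,0,0],[0,0,0],[0,0,0],[0,0,0],[0,0,0],[0,0,0],[0,0,0]],"dr":[[0,0,0.019],[0,0,0.019],[0,0,0.019],[0,0,0.019],[0,0,0.019],[0,0,0.019],[0,0,0.019],[0,0,0.019],[0,0,0.019],[0,0,0.019],[0,0,0.019],[0,0,0.019]],"hand":[-1,-1,-1,-1,-1,-1,-1,-1,-1,-1,-1,-1]}'
python3 -m creep '{"dp":[[0,0,0],[0,0,0],[0,0,0],[0,0,0],[0,0,0],[0,0,0],[0,0,0],[0,0,0],[0,0,0],[0,0,0],[0,0,0],[0,0,0]],"dr":[[0,0,0.019],[0,0,0.019],[0,0,0.019],[0,0,0.019],[0,0,0.019],[0,0,0.019],[0,0,0.019],[0,0,0.019],[0,0,0.019],[0,0,0.019],[0,0,0.019],[0,0,0]],"hand":[-1,-1,-1,-1,-1,-1,-1,-1,-1,-1,-1,-1]}'
python3 - <<'E'
from h import *
from scipy.spatial.transform import Rotation as Ro
s=bot.get_state();print(s['joint_pos'],s['tool_pos'],s['ee_rot'])
a=np.deg2rad(187.5);G=np.array([[np.cos(a),np.sin(a),0],[np.sin(a),-np.cos(a),0],[0,0,-1]])
print(Ro.from_matrix(G@np.array(s['ee_rot']).T).as_rotvec()/(2*np.pi))
E
```

```text
time: 14.45
tool_pos: [453.6, 165.4, 179.5]
ee_rot: [[-0.15, 0.983, -0.102], [0.989, 0.149, -0.016], [-0.001, -0.103, -0.995]]
ft_force: [-0.6, -0.1, -0.7]
grip_width: 85.4
gripper_force: 0.0
time: 15.45
tool_pos: [453.2, 165.6, 179.6]
ee_rot: [[-0.994, 0.109, -0.009], [0.109, 0.989, -0.104], [-0.002, -0.104, -0.995]]
ft_force: [-0.1, -0.9, -0.6]
grip_width: 85.2
gripper_force: 0.0
[ 0.40931372  0.17714889 -0.39369455  1.04998711 -0.09136777  0.52099503] [453.1527016  165.56423397 179.61574722] [[-0.99403181  0.10868675 -0.00937862]
 [ 0.10907267  0.98862821 -0.10352497]
 [-0.00197982 -0.10393006 -0.99458264]]
[0.01660646 0.00049502 0.03820921]
```

```bash
python3 -m creep '{"dp":[[-0.048,0.35,0],[-0.048,0.35,0],[-0.048,0.35,0],[-0.048,0.35,0],[0,0,-0.25],[0,0,-0.25],[0,0,0],[0,0,0]],"dr":[[0.00554,0.0002,0.0127],[0.00554,0.0002,0.0127],[0.00554,0.0002,0.0127],[0,0,0],[0,0,0],[0,0,0],[0,0,0],[0,0,0]],"hand":[-1,-1,-1,-1,-1,-1,-1,-1]}'
cat >> h.py <<'E'
from scipy.spatial.transform import Rotation as Ro
def go(x,y,z,yaw):
    s=bot.get_state(); a=np.deg2rad(yaw);G=np.array([[np.cos(a),np.sin(a),0],[np.sin(a),-np.cos(a),0],[0,0,-1]])
    print('at',np.round(s['tool_pos'],1),'dp',((np.array([x,y,z])-s['tool_pos'])/80).round(3),'dr',(Ro.from_matrix(G@np.array(s['ee_rot']).T).as_rotvec()/(2*np.pi)).round(4))
E
python3 - <<'E'
from h import *
cap('wrist'); im,P=cloud('wrist')
m=(P[...,2]>36)&(P[...,2]<48)&(abs(P[...,0]-437)<70)&(abs(P[...,1]-275)<70); print(obb(P,m))
go(437.8,276.5,27,187.5)
E
```

```text
time: 16.12
tool_pos: [436.8, 277.2, 138.5]
ee_rot: [[-0.992, -0.125, -0.004], [-0.125, 0.992, -0.002], [0.004, -0.002, -1.0]]
ft_force: [-0.2, -0.4, 0.0]
grip_width: 85.0
gripper_force: 0.0
(array([437.1, 280.2]), array([62.3, 46.1]), 8.2, 4003)
at [437.6 277.6 139.4] dp [ 0.002 -0.013 -1.406] dr [ 0.0002 -0.0004  0.0008]
```

```bash
python3 -m creep '{"dp":[[0,0,-0.3],[0,0,-0.3],[0,0,-0.3],[0,0,-0.3],[0,0,-0.2],[0,0,0],[0,0,0],[0,0,0],[0,0,0],[0,0,0],[0,0,0],[0,0,0]],"dr":[[0,0,0],[0,0,0],[0,0,0],[0,0,0],[0,0,0],[0,0,0],[0,0,0],[0,0,0],[0,0,0],[0,0,0],[0,0,0],[0,0,0]],"hand":[-1,-1,-1,-1,-1,-1,1,1,1,1,1,1]}' 40
python3 -m creep '{"dp":[[0,0,0],[0,0,0],[0,0,0.2],[0,0,0.4],[0,0,0.4],[0,0,0.4],[0,0,0.4],[0,0,0],[0,0,0]],"dr":[[0,0,0],[0,0,0],[0,0,0],[0,0,0],[0,0,0],[0,0,0],[0,0,0],[0,0,0],[0,0,0]],"hand":[1,1,1,1,1,1,1,1,1]}'
python3 -c "
from h import *
go(571,29.4,168,177.1)"
```

```text
time: 17.17
tool_pos: [438.9, 278.8, 28.8]
ee_rot: [[-0.992, -0.128, 0.001], [-0.128, 0.992, 0.001], [-0.001, 0.001, -1.0]]
ft_force: [-0.3, -1.3, 6.5]
grip_width: 45.8
gripper_force: 42.0
time: 17.92
tool_pos: [438.9, 279.0, 173.7]
ee_rot: [[-0.992, -0.128, 0.003], [-0.128, 0.992, 0.002], [-0.003, 0.002, -1.0]]
ft_force: [0.4, -0.4, -1.2]
grip_width: 45.5
gripper_force: 41.5
at [438.9 279.  173.7] dp [ 1.651 -3.119 -0.071] dr [-0.0003  0.0005 -0.0285]
```

```bash
python3 -m creep '{"dp":[[0.206,-0.39,0],[0.206,-0.39,0],[0.206,-0.39,0],[0.206,-0.39,0],[0.206,-0.39,0],[0.206,-0.39,0],[0.206,-0.39,0],[0.206,-0.39,0],[0,0,0],[0,0,0]],"dr":[[0,0,-0.0036],[0,0,-0.0036],[0,0,-0.0036],[0,0,-0.0036],[0,0,-0.0036],[0,0,-0.0036],[0,0,-0.0036],[0,0,-0.0036],[0,0,0],[0,0,0]],"hand":[1,1,1,1,1,1,1,1,1,1]}'
python3 -m creep '{"dp":[[0,0,-0.35],[0,0,-0.35],[0,0,-0.35],[0,0,-0.25],[0,0,0],[0,0,0],[0,0,0]],"dr":[[0,0,0],[0,0,0],[0,0,0],[0,0,0],[0,0,0],[0,0,0],[0,0,0]],"hand":[1,1,1,1,1,1,1]}'
python3 -c "
from h import *
go(571,29.4,52.5,177.1)"
```

```text
time: 18.75
tool_pos: [568.7, 26.7, 169.3]
ee_rot: [[-0.998, 0.056, -0.004], [0.056, 0.998, -0.0], [0.004, -0.001, -1.0]]
ft_force: [-0.2, 0.6, -0.6]
grip_width: 45.4
gripper_force: 41.8
time: 19.33
tool_pos: [569.3, 29.1, 67.7]
ee_rot: [[-0.999, 0.051, -0.002], [0.051, 0.999, -0.0], [0.002, -0.0, -1.0]]
ft_force: [0.0, 0.6, -0.7]
grip_width: 45.2
gripper_force: 41.7
at [569.3  29.1  67.7] dp [ 0.021  0.003 -0.191] dr [ 0.     -0.0003  0.0001]
```

```bash
python3 -m creep '{"dp":[[0,0,-0.07],[0,0,-0.07],[0,0,-0.05],[0,0,0],[0,0,0]],"dr":[[0,0,0],[0,0,0],[0,0,0],[0,0,0],[0,0,0]],"hand":[1,1,1,1,1]}'
python3 -m creep '{"dp":[[0,0,0],[0,0,0],[0,0,0],[0,0,0],[0,0,0],[0,0,0.2],[0,0,0.4],[0,0,0.4],[0,0,0.4],[0,0,0],[0,0,0]],"dr":[[0,0,0],[0,0,0],[0,0,0],[0,0,0],[0,0,0],[0,0,0],[0,0,0],[0,0,0],[0,0,0],[0,0,0],[0,0,0]],"hand":[-0.45,-0.45,-0.45,-0.45,-0.45,-0.45,-0.45,-0.45,-0.45,-0.45,-0.45]}'
python3 -c "
from h import *
go(593,392.5,165,193.8)"
```

```text
time: 19.75
tool_pos: [568.9, 28.3, 51.5]
ee_rot: [[-0.999, 0.053, -0.003], [0.053, 0.999, -0.0], [0.003, -0.001, -1.0]]
ft_force: [-0.0, -0.1, -1.2]
grip_width: 45.4
gripper_force: 41.8
time: 20.67
tool_pos: [571.0, 28.4, 166.1]
ee_rot: [[-0.999, 0.052, 0.003], [0.052, 0.999, -0.0], [-0.003, -0.0, -1.0]]
ft_force: [0.5, -0.9, 0.1]
grip_width: 62.0
gripper_force: 0.0
at [571.   28.4 166.1] dp [ 0.275  4.551 -0.014] dr [-0.      0.0004  0.0467]
```

```bash
python3 -m creep '{"dp":[[0.0275,0.455,0],[0.0275,0.455,0],[0.0275,0.455,0],[0.0275,0.455,0],[0.0275,0.455,0],[0.0275,0.455,0],[0.0275,0.455,0],[0.0275,0.455,0],[0.0275,0.455,0],[0.0275,0.455,0],[0,0,0],[0,0,0]],"dr":[[0,0,0.0047],[0,0,0.0047],[0,0,0.0047],[0,0,0.0047],[0,0,0.0047],[0,0,0.0047],[0,0,0.0047],[0,0,0.0047],[0,0,0.0047],[0,0,0.0047],[0,0,0],[0,0,0]],"hand":[-0.6,-0.6,-0.6,-0.6,-0.6,-0.6,-0.6,-0.6,-0.6,-0.6,-0.6,-0.6]}'
python3 - <<'E'
from h import *
cap('wrist'); im,P=cloud('wrist')
m=(P[...,2]>36)&(P[...,2]<48)&(abs(P[...,0]-593)<70)&(abs(P[...,1]-392)<60); print(obb(P,m))
scan()
go(593,393,27,193.8)
E
```

```text
time: 21.67
tool_pos: [589.9, 393.9, 161.2]
ee_rot: [[-0.97, -0.243, -0.004], [-0.243, 0.97, -0.003], [0.005, -0.002, -1.0]]
ft_force: [0.1, -1.0, 0.5]
grip_width: 68.5
gripper_force: 0.0
(array([593.4, 397.1]), array([62.1, 46.2]), 13.3, 3355)
(array([ 708.4, -324.6]), array([71.3, 36.3]), 34.8, 91) 55.6
(array([677.2, 292.6]), array([41.9, 43. ]), 5.3, 168) 54.0
(array([583.4, 389.1]), array([41.7, 44.6]), 14.1, 186) 41.3
(array([566.7,  27.1]), array([60.9, 45.3]), 1.0, 290) 63.4
(array([564. , -46.2]), array([45.6, 61.4]), 86.7, 288) 63.4
stamp (array([ 451.6, -342.4]), array([60. , 60.8]), 9.9, 397) [ 18.4  25.2 122.4]
at [590.3 391.5 162.1] dp [ 0.033  0.019 -1.688] dr [ 0.0005 -0.0006 -0.0003]
```

```bash
python3 -m creep '{"dp":[[0.033,0.035,-0.3],[0,0,-0.3],[0,0,-0.3],[0,0,-0.3],[0,0,-0.3],[0,0,-0.17],[0,0,0],[0,0,0],[0,0,0],[0,0,0],[0,0,0],[0,0,0]],"dr":[[0,0,0],[0,0,0],[0,0,0],[0,0,0],[0,0,0],[0,0,0],[0,0,0],[0,0,0],[0,0,0],[0,0,0],[0,0,0],[0,0,0]],"hand":[-0.6,-0.6,-0.6,-0.6,-0.6,-0.6,-0.6,1,1,1,1,1]}' 40
python3 -m creep '{"dp":[[0,0,0],[0,0,0],[0,0,0.2],[0,0,0.4],[0,0,0.4],[0,0,0.4],[0,0,0.4],[0,0,0],[0,0,0]],"dr":[[0,0,0],[0,0,0],[0,0,0],[0,0,0],[0,0,0],[0,0,0],[0,0,0],[0,0,0],[0,0,0]],"hand":[1,1,1,1,1,1,1,1,1]}'
python3 -c "
from h import *
go(574,103.5,168,177.1)"
```

```text
time: 22.77
tool_pos: [594.8, 395.7, 31.8]
ee_rot: [[-0.971, -0.24, 0.0], [-0.24, 0.971, 0.0], [-0.0, 0.0, -1.0]]
ft_force: [0.3, -1.7, 4.7]
grip_width: 45.7
gripper_force: 42.8
time: 23.52
tool_pos: [595.1, 396.2, 177.0]
ee_rot: [[-0.971, -0.241, 0.002], [-0.241, 0.971, 0.002], [-0.003, 0.001, -1.0]]
ft_force: [-1.4, 0.3, -1.6]
grip_width: 45.8
gripper_force: 42.2
at [595.1 396.2 177. ] dp [-0.264 -3.659 -0.113] dr [-0.0002  0.0004 -0.0467]
```

```bash
python3 -m creep '{"dp":[[-0.033,-0.457,0],[-0.033,-0.457,0],[-0.033,-0.457,0],[-0.033,-0.457,0],[-0.033,-0.457,0],[-0.033,-0.457,0],[-0.033,-0.457,0],[-0.033,-0.457,0],[0,0,0],[0,0,0]],"dr":[[0,0,-0.0058],[0,0,-0.0058],[0,0,-0.0058],[0,0,-0.0058],[0,0,-0.0058],[0,0,-0.0058],[0,0,-0.0058],[0,0,-0.0058],[0,0,0],[0,0,0]],"hand":[1,1,1,1,1,1,1,1,1,1]}'
python3 -m creep '{"dp":[[0,0,-0.35],[0,0,-0.35],[0,0,-0.35],[0,0,-0.25],[0,0,0],[0,0,0],[0,0,0]],"dr":[[0,0,0],[0,0,0],[0,0,0],[0,0,0],[0,0,0],[0,0,0],[0,0,0]],"hand":[1,1,1,1,1,1,1]}'
python3 -c "
from h import *
go(574,103.5,55,177.1)"
```

```text
time: 24.35
tool_pos: [571.3, 100.8, 172.5]
ee_rot: [[-0.999, 0.052, -0.005], [0.052, 0.999, -0.001], [0.005, -0.001, -1.0]]
ft_force: [0.2, 1.1, -0.8]
grip_width: 45.7
gripper_force: 42.2
time: 24.93
tool_pos: [573.1, 103.6, 70.7]
ee_rot: [[-0.999, 0.047, -0.002], [0.047, 0.999, -0.0], [0.002, -0.0, -1.0]]
ft_force: [0.0, 0.5, -1.6]
grip_width: 45.5
gripper_force: 42.1
at [573.1 103.6  70.7] dp [ 0.011 -0.001 -0.196] dr [ 0.     -0.0003 -0.0005]
```

```bash
python3 -m creep '{"dp":[[0,0,-0.07],[0,0,-0.07],[0,0,-0.05],[0,0,0],[0,0,0]],"dr":[[0,0,0],[0,0,0],[0,0,0],[0,0,0],[0,0,0]],"hand":[1,1,1,1,1]}'
python3 -m creep '{"dp":[[0,0,0],[0,0,0],[0,0,0],[0,0,0],[0,0,0],[0,0,0.2],[0,0,0.4],[0,0,0.4],[0,0,0.4],[0,0,0],[0,0,0]],"dr":[[0,0,0],[0,0,0],[0,0,0],[0,0,0],[0,0,0],[0,0,0],[0,0,0],[0,0,0],[0,0,0],[0,0,0],[0,0,0]],"hand":[-0.45,-0.45,-0.45,-0.45,-0.45,-0.45,-0.45,-0.45,-0.45,-0.45,-0.45]}'
python3 - <<'E'
from h import *
scan(); im,_=cap('top'); im2,_=cap('scene')
a=cv2.resize(im[60:280,80:480],(800,440)); cv2.imwrite('pics/t2.png',a)
go(596.5,-167.5,110,180)
E
```

```text
time: 25.35
tool_pos: [572.4, 102.6, 54.8]
ee_rot: [[-0.999, 0.049, -0.002], [0.049, 0.999, -0.0], [0.002, -0.001, -1.0]]
ft_force: [-0.1, 0.2, -1.7]
grip_width: 45.4
gripper_force: 42.2
time: 26.27
tool_pos: [574.5, 102.9, 169.4]
ee_rot: [[-0.999, 0.049, 0.003], [0.049, 0.999, 0.0], [-0.003, 0.001, -1.0]]
ft_force: [0.4, -0.9, -0.3]
grip_width: 62.1
gripper_force: 0.0
(array([ 708.5, -324. ]), array([71.4, 35.3]), 33.8, 83) 55.9
(array([676.9, 293.4]), array([40.9, 40.2]), 0.9, 164) 54.3
(array([567. ,  26.9]), array([45.4, 60.8]), 89.1, 265) 63.6
(array([564.3, -46.2]), array([45.4, 62. ]), 86.5, 289) 63.4
stamp (array([ 450.6, -334.6]), array([59.7, 76. ]), 8.9, 393) [ 18.6  25.2 122.9]
at [571.7 102.5 165.7] dp [ 0.309 -3.375 -0.696] dr [ 0.0001 -0.0007  0.0078]
```

View pics/t2.png

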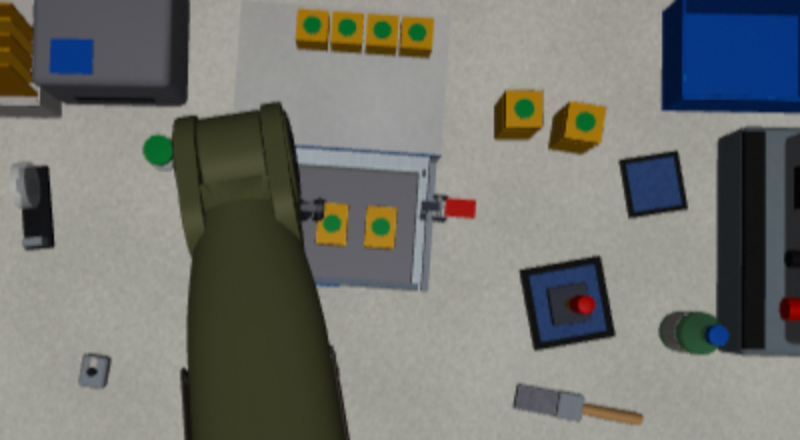

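The two cartons lie flat at (331,224) and (380,227), and the stamp stands on the large pad at (570,303). The third carton is hidden by the arm, so I'll move over the lever, which clears the view.

```bash
python3 -m creep '{"dp":[[0.034,-0.375,0],[0.034,-0.375,0],[0.034,-0.375,0],[0.034,-0.375,0],[0.034,-0.375,0],[0.034,-0.375,0],[0.034,-0.375,0],[0.034,-0.375,0],[0.034,-0.375,0],[0,0,-0.4],[0,0,0],[0,0,0]],"dr":[[0,0,0],[0,0,0],[0,0,0],[0,0,0],[0,0,0],[0,0,0],[0,0,0],[0,0,0],[0,0,0],[0,0,0],[0,0,0],[0,0,0]],"hand":[1,1,1,1,1,1,1,1,1,1,1,1]}'
python3 - <<'E'
from h import *
scan(); cap('wrist','w4.png'); im,P=cloud('wrist')
hsv=cv2.cvtColor(im,cv2.COLOR_BGR2HSV)
red=((hsv[...,0]<6)|(hsv[...,0]>174))&(hsv[...,1]>150)&(abs(P[...,0]-596)<60)&(abs(P[...,1]+168)<60)
print('lever',obb(P,red),np.nanmedian(P[red],0))
go(597,-169,80,177.1)
E
```

```text
time: 27.42
tool_pos: [594.3, -166.8, 131.8]
ee_rot: [[-0.999, 0.049, -0.009], [0.049, 0.999, 0.002], [0.009, 0.001, -1.0]]
ft_force: [0.2, 0.4, 0.7]
grip_width: 0.1
gripper_force: 0.0
(array([676.9, 291.8]), array([40.6, 43.3]), 1.0, 168) 54.8
(array([571.5, 100.9]), array([45.9, 60.7]), 86.4, 300) 63.3
(array([566.7,  27. ]), array([61.1, 45.3]), 1.0, 289) 63.6
(array([564.4, -46.3]), array([45.7, 61.6]), 86.8, 288) 63.4
stamp (array([ 453. , -350.2]), array([59.8, 46.4]), 8.4, 252) [ 19.5  26.7 123.8]
lever (array([ 606.8, -162.7]), array([49.7, 51.3]), 86.2, 2043) [ 594.77635646 -164.05823815   50.51195927]
at [ 596.6 -166.6  134.7] dp [ 0.005 -0.03  -0.683] dr [-0.     -0.0006 -0.0004]
```

View pics/w4.png

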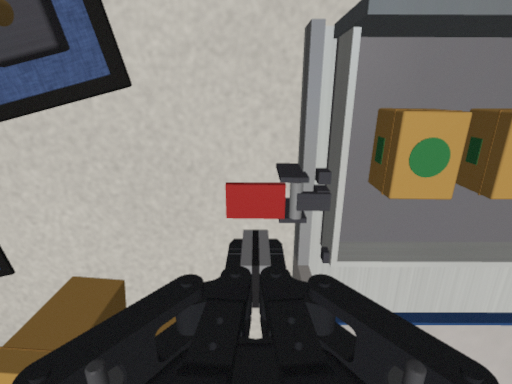

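```bash
python3 -m creep '{"dp":[[0,-0.02,-0.35],[0,0,-0.33],[0,0,-0.06],[0,0,-0.06],[0,0,-0.06],[0,0,-0.06],[0,0,-0.05],[0,0,0],[0,0,0]],"dr":[[0,0,0],[0,0,0],[0,0,0],[0,0,0],[0,0,0],[0,0,0],[0,0,0],[0,0,0],[0,0,0]],"hand":[1,1,1,1,1,1,1,1,1]}'
```

```text
time: 28.27
tool_pos: [598.4, -169.0, 59.2]
ee_rot: [[-0.999, 0.048, 0.0], [0.048, 0.999, -0.001], [-0.0, -0.001, -1.0]]
ft_force: [-0.2, -0.4, 0.0]
grip_width: 0.5
gripper_force: 0.4
```

```bash
python3 -m creep '{"dp":[[0,0,-0.04],[0,0,-0.03],[0,0,-0.03]],"dr":[[0,0,0],[0,0,0],[0,0,0]],"hand":[1,1,1]}'; python3 -m creep '{"dp":[[0,0,-0.02],[0,0,-0.02],[0,0,0]],"dr":[[0,0,0],[0,0,0],[0,0,0]],"hand":[1,1,1]}'
```

```text
time: 28.52
tool_pos: [599.4, -168.9, 53.8]
ee_rot: [[-0.999, 0.048, 0.003], [0.048, 0.999, -0.0], [-0.003, -0.0, -1.0]]
ft_force: [-11.7, 5.2, 42.1]
grip_width: 0.0
gripper_force: 17.4
time: 28.77
tool_pos: [600.9, -170.6, 52.7]
ee_rot: [[-0.999, 0.049, 0.006], [0.049, 0.999, -0.004], [-0.006, -0.004, -1.0]]
ft_force: [-8.3, -1.0, 34.3]
grip_width: -0.0
gripper_force: 14.9
```

The force rise shows the lever has reached its stop. I'll lift off and check.

```bash
python3 -m creep '{"dp":[[0,0,0.1],[0,0,0.3],[0,0,0.4],[0,0,0.4],[0,0,0.2],[0,0,0],[0,0,0]],"dr":[[0,0,0],[0,0,0],[0,0,0],[0,0,0],[0,0,0],[0,0,0],[0,0,0]],"hand":[1,1,1,1,1,1,1]}'
python3 - <<'E'
from h import *
cap('wrist'); im,P=cloud('wrist')
hsv=cv2.cvtColor(im,cv2.COLOR_BGR2HSV)
red=((hsv[...,0]<6)|(hsv[...,0]>174))&(hsv[...,1]>150)&(abs(P[...,0]-596)<20)&(abs(P[...,1]+168)<40)
q=P[red]; A=np.c_[q[:,:2],np.ones(len(q))]; c=np.linalg.lstsq(A,q[:,2],rcond=None)[0]
print('lever slope',c,np.median(q,0),len(q))
cap('top'); im,P=cloud('top')
a=np.deg2rad(-2.9);R=np.array([[np.cos(a),-np.sin(a)],[np.sin(a),np.cos(a)]]);o=np.array([674.63,23.91])
L=(P[...,:2]-o)@R
m=(P[...,2]>78)&(P[...,2]<92)&(L[...,0]>-230)&(L[...,0]<-150)&(abs(L[...,1])<145)
print('panel',np.percentile(L[m],[1,50,99],axis=0).round(1).tolist())
p=o+R@[-250,-1.5];print(p); go(p[0],p[1],160,177.1)
E
```

```text
time: 29.35
tool_pos: [598.6, -169.2, 160.1]
ee_rot: [[-0.999, 0.049, 0.002], [0.049, 0.999, -0.001], [-0.002, -0.001, -1.0]]
ft_force: [-0.0, 1.2, -1.0]
grip_width: 0.4
gripper_force: 0.0
lever slope [2.08548698e-02 5.39163545e-01 1.09978569e+02] [ 595.43795497 -160.54389804   36.0212178 ] 1376
panel [[-201.1, -134.0], [-194.2, -1.5], [-189.2, 129.4]]
[424.87427129  35.06015598]
at [ 596.8 -168.7  157.4] dp [-2.149  2.548  0.032] dr [ 0.     -0.0005 -0.0003]
```

The lever slope is 0.49 rad, so it is fully down, and the tray is still extended. Next I'll go in front of the blue plate.

```bash
python3 -m creep '{"dp":[[-0.239,0.286,0],[-0.239,0.286,0],[-0.239,0.286,0],[-0.239,0.286,0],[-0.239,0.286,0],[-0.239,0.286,0],[-0.239,0.286,0],[-0.239,0.286,0],[-0.239,0.286,0],[0,0,-0.3],[0,0,-0.3],[0,0,0]],"dr":[[0,0,0],[0,0,0],[0,0,0],[0,0,0],[0,0,0],[0,0,0],[0,0,0],[0,0,0],[0,0,0],[0,0,0],[0,0,0],[0,0,0]],"hand":[1,1,1,1,1,1,1,1,1,1,1,1]}'
python3 -m creep '{"dp":[[0,0,-0.3],[0,0,-0.2],[0,0,0],[0,0,0]],"dr":[[0,0,0],[0,0,0],[0,0,0],[0,0,0]],"hand":[1,1,1,1]}'
python3 - <<'E'
from h import *
a=np.deg2rad(-2.9);R=np.array([[np.cos(a),-np.sin(a)],[np.sin(a),np.cos(a)]]);o=np.array([674.63,23.91])
print('station',((np.array(bot.get_state()['tool_pos'])[:2]-o)@R).round(1))
go(425,36.5,70,177.1)
im,_=cap('top'); im,_=cap('scene'); cv2.imwrite('pics/s2.png',cv2.resize(im[150:320,180:360],None,fx=3.2,fy=3.2))
E
```

```text
time: 30.45
tool_pos: [420.9, 37.1, 105.9]
ee_rot: [[-0.999, 0.047, -0.01], [0.047, 0.999, -0.001], [0.01, -0.002, -1.0]]
ft_force: [-1.1, -0.4, -0.1]
grip_width: 0.1
gripper_force: 0.0
time: 30.78
tool_pos: [424.0, 36.7, 69.7]
ee_rot: [[-0.999, 0.049, -0.005], [0.049, 0.999, -0.001], [0.005, -0.001, -1.0]]
ft_force: [-0.3, 0.4, 0.4]
grip_width: 0.1
gripper_force: 0.0
station [-2.51e+02  1.00e-01]
at [424.   36.7  69.7] dp [ 0.013 -0.002  0.003] dr [ 0.0001 -0.0008 -0.0002]
```

View pics/s2.png

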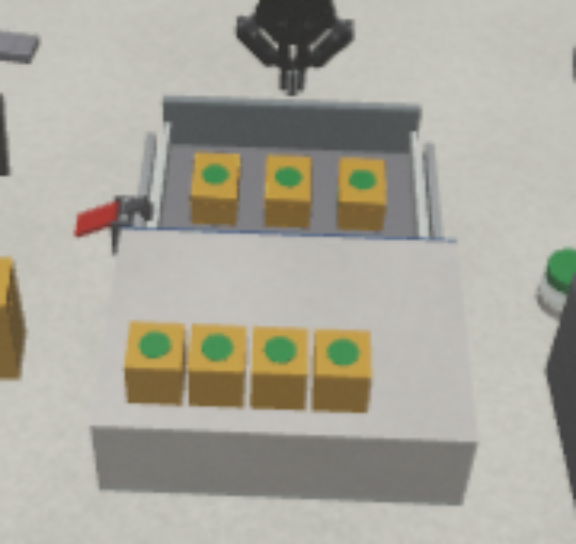

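The gripper at (292,85) is centred on the panel, whose ends are at 163 and 420. The three cartons lie flat and the lever is down, so I'll push.

```bash
python3 -m creep '{"dp":[[0.125,-0.0063,0],[0.125,-0.0063,0],[0.125,-0.0063,0],[0.06,-0.003,0],[0.06,-0.003,0],[0.1,-0.005,0],[0.1,-0.005,0],[0.1,-0.005,0],[0.1,-0.005,0],[0.1,-0.005,0],[0.1,-0.005,0],[0.1,-0.005,0]],"dr":[[0,0,0],[0,0,0],[0,0,0],[0,0,0],[0,0,0],[0,0,0],[0,0,0],[0,0,0],[0,0,0],[0,0,0],[0,0,0],[0,0,0]],"hand":[1,1,1,1,1,1,1,1,1,1,1,1]}'
python3 -c "
from h import *
a=np.deg2rad(-2.9);R=np.array([[np.cos(a),-np.sin(a)],[np.sin(a),np.cos(a)]]);o=np.array([674.63,23.91])
print('station',((np.array(bot.get_state()['tool_pos'])[:2]-o)@R).round(1))"
```

```text
time: 31.88
tool_pos: [519.0, 32.1, 69.5]
ee_rot: [[-0.999, 0.049, -0.006], [0.049, 0.999, -0.0], [0.006, -0.001, -1.0]]
ft_force: [-6.8, 1.1, 4.7]
grip_width: -0.0
gripper_force: 3.2
station [-155.9    0.3]
```

```bash
python3 -m creep '{"dp":[[0.12,-0.006,0],[0.12,-0.006,0],[0.12,-0.006,0],[0.12,-0.006,0],[0.12,-0.006,0],[0.12,-0.006,0],[0.12,-0.006,0],[0.12,-0.006,0],[0.12,-0.006,0],[0.12,-0.006,0],[0.12,-0.006,0],[0.12,-0.006,0]],"dr":[[0,0,0],[0,0,0],[0,0,0],[0,0,0],[0,0,0],[0,0,0],[0,0,0],[0,0,0],[0,0,0],[0,0,0],[0,0,0],[0,0,0]],"hand":[1,1,1,1,1,1,1,1,1,1,1,1]}'
python3 -m creep '{"dp":[[0.06,-0.003,0],[0.06,-0.003,0],[0.05,-0.0025,0]],"dr":[[0,0,0],[0,0,0],[0,0,0]],"hand":[1,1,1]}'
python3 -c "
from h import *
a=np.deg2rad(-2.9);R=np.array([[np.cos(a),-np.sin(a)],[np.sin(a),np.cos(a)]]);o=np.array([674.63,23.91])
print('station',((np.array(bot.get_state()['tool_pos'])[:2]-o)@R).round(1))"
```

```text
time: 32.88
tool_pos: [634.3, 26.1, 69.5]
ee_rot: [[-0.999, 0.049, -0.006], [0.049, 0.999, -0.001], [0.006, -0.001, -1.0]]
ft_force: [-6.7, -0.4, 4.9]
grip_width: -0.0
gripper_force: 3.4
time: 33.13
tool_pos: [648.5, 25.4, 69.5]
ee_rot: [[-0.999, 0.049, -0.005], [0.049, 0.999, -0.001], [0.005, -0.001, -1.0]]
ft_force: [-5.3, -1.0, 3.3]
grip_width: -0.1
gripper_force: 2.8
station [-26.2   0.2]
```

```bash
python3 -m creep '{"dp":[[0.05,-0.0025,0],[0.05,-0.0025,0],[0.04,-0.002,0]],"dr":[[0,0,0],[0,0,0],[0,0,0]],"hand":[1,1,1]}'
python3 -m creep '{"dp":[[0.03,-0.0015,0],[0.03,-0.0015,0]],"dr":[[0,0,0],[0,0,0]],"hand":[1,1]}'
```

```text
time: 33.38
tool_pos: [659.5, 24.9, 69.5]
ee_rot: [[-0.999, 0.049, -0.005], [0.049, 0.999, -0.001], [0.005, -0.001, -1.0]]
ft_force: [-5.5, -0.9, 2.9]
grip_width: 0.2
gripper_force: 2.8
time: 33.55
tool_pos: [660.9, 24.8, 69.3]
ee_rot: [[-0.999, 0.049, -0.011], [0.049, 0.999, -0.001], [0.011, -0.001, -1.0]]
ft_force: [-21.7, 0.1, 15.7]
grip_width: -0.0
gripper_force: 9.1
```

The force jump to 22 N shows the tray is at its hard stop. I'll give it a brief extra press, back off and check.

```bash
python3 -m creep '{"dp":[[0.02,-0.001,0],[0,0,0],[0,0,0]],"dr":[[0,0,0],[0,0,0],[0,0,0]],"hand":[1,1,1]}'
python3 -m creep '{"dp":[[-0.1,0.005,0],[-0.3,0.015,0],[-0.4,0.02,0],[-0.4,0.02,0],[-0.4,0.02,0.2],[-0.3,0.02,0.4],[0,0,0.4],[0,0,0.2],[0,0,0],[0,0,0],[0,0,0],[0,0,0]],"dr":[[0,0,0],[0,0,0],[0,0,0],[0,0,0],[0,0,0],[0,0,0],[0,0,0],[0,0,0],[0,0,0],[0,0,0],[0,0,0],[0,0,0]],"hand":[1,1,1,1,1,1,1,1,1,1,1,1]}'
python3 - <<'E'
from h import *
scan(); im,P=cloud('top')
a=np.deg2rad(-2.9);R=np.array([[np.cos(a),-np.sin(a)],[np.sin(a),np.cos(a)]]);o=np.array([674.63,23.91])
L=(P[...,:2]-o)@R
m=(P[...,2]>74)&(P[...,2]<92)&(L[...,0]>-230)&(L[...,0]<30)&(abs(L[...,1])<145)
print('panel',np.percentile(L[m],[1,50,99],axis=0).round(1).tolist(),m.sum())
print(bot.get_state()['ft_force'],bot.get_state()['tool_pos'])
cv2.imwrite('pics/t3.png',cv2.resize(im[30:290,80:480],(800,520)))
E
```

```text
time: 33.8
tool_pos: [660.9, 24.8, 68.8]
ee_rot: [[-0.999, 0.049, -0.014], [0.049, 0.999, -0.0], [0.014, -0.001, -1.0]]
ft_force: [-19.7, -0.1, 11.8]
grip_width: 0.4
gripper_force: 6.7
time: 34.8
tool_pos: [514.5, 32.8, 164.8]
ee_rot: [[-0.999, 0.049, -0.004], [0.049, 0.999, -0.001], [0.004, -0.001, -1.0]]
ft_force: [-0.8, -0.3, -0.3]
grip_width: -0.2
gripper_force: 0.0
(array([ 709. , -324.5]), array([71.6, 36.5]), 33.6, 85) 53.3
(array([677. , 292.4]), array([43.9, 40.9]), 88.3, 170) 54.3
stamp (array([ 452.4, -347.9]), array([59.9, 71. ]), 9.7, 394) [ 18.1  24.6 122.7]
panel [[-2.3, -129.3], [0.7, 9.2], [18.2, 137.5]] 56
[0.24511152 0.43946034 0.50510222] [514.36980239  32.77310161 164.63297861]
```

View pics/t3.png

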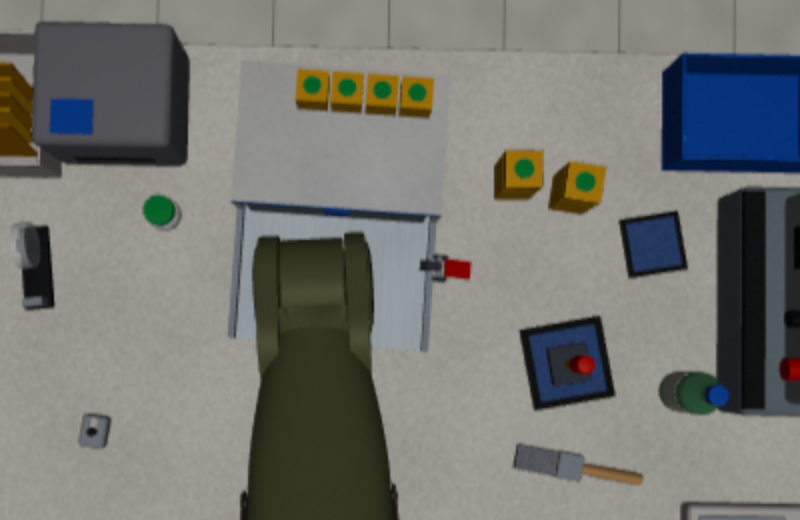

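The picture shows the tray's front panel flush with the carcass front at (335,212). The lever is still down at (458,268), the stamp is on its pad at (572,363), and the bystanders have not moved. I'm handing in.

```bash
python3 -c "
from rig import bot
print(bot.hand_in())"
```

```text
the job is handed in; nothing more can be done
None
```

I handed the job in at about 35 s on the robot's clock, with no verdict returned: the stamp stands on the large pad, all three gold cartons were lying flat in the tray before the push, the lever is fully down (about 0.49 rad), and the tray is home against its stop.

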